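# Centre the kiwi figurine on its plinth with light taps

## Task

The little metal kiwi stands off-centre near the edge of its round timber plinth. With the fingertips, nudge it sideways with light taps until its round foot sits in the middle of the plinth, with the same ledge showing all round. Do not grip it, pick it up or tip it over, leave the pegs, hook and mallet lying where they are, and finish with the kiwi standing free.

Things in the scene. Friction and masses are not known exactly. Their poses are not given: they have to be found in the camera images.
- kiwi: the figurine: a small cast-metal kiwi bird, 58 mm tall, about 0.24 kg, on a round foot disc 44 mm in diameter that is part of it. The disc is bevelled underneath to a flat only 24 mm across, so the figurine rocks easily. Origin: centre of the underside, on the disc's axis; z up, x towards the beak. Starts upright on the plinth, 16 to 26 mm off its centre in any direction
- kiwi_rim (a point): centre of the figurine's foot disc, 9 mm above its underside. The disc's upright rim (radius 22 mm) spans 5 mm above and below this point; the bird above stays inside its outline (body 34 mm wide), so an upright fingertip at this height meets the rim first and the kiwi slides, at 1 to 2 N; pushed higher up, it tips
- plinth_top (a point): centre of the flat round top of the plinth: a fixed, squat, turned timber cylinder 100 mm in diameter and 50 mm tall, standing on the table; this point is 50 mm above the table; the plinth does not move
- mallet: bystander: rubber-headed mallet lying right of the work, head 114 mm long and 56 mm in diameter, wooden handle 240 mm towards the robot; origin under the head
- orange_peg: bystander: plastic peg lying flat on the table about 100 mm from the plinth's centre, 160 mm long, 12 mm tall; origin under the middle, x along it
- hook: bystander: steel hook lying flat on the table on the other side of the plinth, about 100 mm from its centre, 110 mm long, 8 mm tall; origin under the shank
- rockpeg0: bystander: steel rock peg lying flat to the left, 260 mm long along its x, bar 10 mm square, with a bent head at the end nearer the robot; origin under the middle
- rockpeg1: bystander: steel rock peg lying flat to the left, 260 mm long along its x, bar 10 mm square, with a bent head at the end nearer the robot; origin under the middle
- rockpeg2: bystander: steel rock peg lying flat to the left, 260 mm long along its x, bar 10 mm square, with a bent head at the end nearer the robot; origin under the middle
Not all that is in view belongs to the job. Leave any purple or yellow look-alike of the part that bears plinth_top alone.

How it is judged (in metres and radians):
On the way:
1. the kiwi is nudged to the middle of the plinth and stands upright there (horizontal distance between kiwi and plinth_top below 0.006 m and angle between kiwi's own z axis and vertical below 0.08 rad and z of kiwi in the frame of plinth_top between -0.003 and 0.003 m and linear speed of kiwi below 0.01 m/s), for 0.2 s.
At the end, for the whole second after the job is handed in: The kiwi stands still and upright (within 0.08 rad) on the plinth's top (within 3 mm in height), the centre of its foot within 6 mm of the plinth's centre seen from above (all of step 1); the robot touches nothing.
It fails at once if the kiwi is tipped by more than 0.45 rad or falls off the plinth (angle between kiwi's own z axis and vertical above 0.45 rad or z of kiwi in the frame of plinth_top below -0.008 m).
It fails at once if the kiwi is lifted off the plinth (over 8 mm, or over 4 mm while level) (z of kiwi in the frame of plinth_top above 0.008 m or (z of kiwi in the frame of plinth_top above 0.004 m and angle between kiwi's own z axis and vertical below 0.1 rad)).
It fails at once if the kiwi is gripped between the fingers (horizontal distance between the grasp point and kiwi_rim below 0.012 m and contact force between the fingers and kiwi above 0.3 N).
It fails at once if the kiwi is hit or squeezed with more than 12 N (contact force between the fingers and kiwi above 12 N).
It fails at once if a peg, the hook or the mallet is moved more than 15 mm (distance of any of rockpeg0, rockpeg1, rockpeg2, mallet, orange_peg, hook from where it was at the start of the episode above 0.015 m).
It also fails if it takes over 51 s, if anything falls off the work surface, if the arm or the gripper's body presses on something with over 40 N, if the wrist force passes 120 N, or if a joint passes its speed limit or range.

## Robot

A 6-joint arm with a two-finger parallel gripper is mounted at the origin on the work surface. World frame = base frame: x ahead of the robot, y to its left, z up, the work surface at z = 0. Lengths are in m, angles in degrees, forces in N, time in s.
With the tool pointing down it reaches from about 0.3 to 0.75 m from the base axis. Payload 8.5 kg.
Tool frame: the origin (TCP) lies midway between the tips of the shut fingers; the grasp point (between the pads) lies 19 mm behind it (env.hold_point_z is the distance from the TCP to the grasp point, in m); z points along the fingers, y is the line along which they close (so a half turn about z gives the same grasp; the last joint's range is limited). The gripper opens to 85 mm and grips with 20 to 120 N. Pads are 22 mm wide; open, the fingers measure 114 mm over their backs; the gripper's body (76 mm by 85 mm) begins 54 mm behind the grasp point. The pads swing forward as they close: fully open they stand 13 mm farther back than shut.
Start: joints at [-85.101, 21.807, 74.336, -0, 83.858, -12.336], TCP at [0.163, -0.525, 0.231] pointing down, gripper open.
Joint ranges: [-178.18, 178.18], [-50.72, 133.34], [12.68, 142.11], [-81.47, 261.47], [9.98, 163.14], [-165.26, 165.26]. Speed limits (degrees/s): [136.94, 136.94, 180, 180, 180, 180].

## Interface

Orientations are given as a 3x3 rotation matrix whose columns are the frame's x, y, z axes.
In Python, from rig import observe, get_image, camera_info, env gives the robot as it stands.
- The arm moves only by the tool drive_tool, never from a script. Its arguments are lists of equal length, an entry for each row: "offset": the shift along the tool's x, y, z in units of 40 mm (1.0 is 40 mm), a list of three; "turn": the turn, a rotation vector about the tool's x, y, z in units of 6 degrees (1.0 is 6 degrees), a list of three; "hand": the opening, from 0 (shut) to 1 (fully open). A call has exactly 10 rows; each row shifts and turns the commanded pose from where the row before left it, along the tool's axes as they then stand; what a row does not reach is not made up. A row lasts 1/8 s, in which the tool goes at most 62.5 mm and 10.7 degrees, less where a joint would pass 70% of its speed; a pose out of reach is approached as far as the arm can. A call is refused whole if a number of a shift passes 1 or a number of a turn 1, either way. A call with a gripper value outside its range is refused whole. The fingers move at their own pace and stop on an object; "newtons" is the grip in N (left out, the last holds). Time passes only in rows, so rows that do not move let the fingers close, or fill a call up. It gives the time, the measured TCP pose, the force, the opening and the grip force at its end, in the units of the state.
- observe(): the state, without advancing time (a new reading comes with each control period).
- get_image(name): name is "scene" or "top" or "wrist"; returns the picture (384x512x3 uint8, blue, green, red); there is no depth.
- camera_info(name): a dict with "fx", "fy", "cx", "cy" (pixels), "k1" (the pictures are not rectified: a ray, as slopes to the right and down, at radius r is drawn at 1 + k1 r^2 times it, then the intrinsics apply), "world_to_cam" (4x4, takes a point from world to camera coordinates). Camera axes: x right, y down, z forward; pixel columns grow to the right and rows downward; lengths in m; the calibration is good to about 2 mm. A picture is of the moment at which its call begins: read the wrist's pose just before it. camera_info takes no time and is no camera call; for the wrist camera it gives the pose at the moment of the call.
- env.close_job(): hands the job in; it is judged then, once.
The state is a dict: "time_s": time; "q": joint angles; "qvel": joint speeds; "joint_efforts": joint torques, N m; "position": TCP position; "tool_rot": TCP orientation; "ft_force": force on the tool from outside, world axes, zero at the start; "wrist_torque": the same for the moment, N m; "grip_width": finger opening in m; "gripper_force": force on a finger pad.
Only numpy, scipy, OpenCV 4.12 (cv2) and the standard library are available. Lean on these libraries where they do the work, as an engineer would, in place of code of your own. Each camera call takes 0.05 s, during which the arm holds its last target. There are 200 camera calls.

## Working session

There is one attempt and no reset: what is moved stays moved. The work goes in short steps, Python scripts to look and compute and a tool call to move; the robot and the scene stay as the last step left them, time stands still between calls to the robot, and variables do not carry over. Pictures are saved under pics/ and viewed, at most 10 in all, crops included, and the job is handed in when it is done.

Besides the shell and the picture viewer there is one more tool, called after "Emit:" in YAML: its name, and indented under it one key for each argument. drive_tool: Moves the arm, as the interface text tells. Its arguments: {"type":"object","properties":{"offset":{"type":"array"},"turn":{"type":"array"},"hand":{"type":"array"},"newtons":{"type":"number"}},"required":["offset","turn","hand"]}

```bash
mkdir -p pics; ls; python3 - <<'E'
from rig import observe,get_image,camera_info,env
import cv2,numpy as np
s=observe();print(s['time_s'],s['position'],s['tool_rot'],s['grip_width'])
a=get_image('scene');b=get_image('top')
cv2.imwrite('pics/s0.png',a);cv2.imwrite('pics/t0.png',b)
for n in('scene','top'):print({k:np.round(v,3).tolist() for k,v in camera_info(n).items()})
E
```

```text
pics
0.0 [ 0.16293782 -0.5250211   0.23070491] [[ 9.55094272e-01  2.96302075e-01 -1.11904664e-04]
 [ 2.96301919e-01 -9.55093217e-01  1.45625181e-03]
 [ 3.24611046e-04 -1.42401532e-03 -9.99998933e-01]] 0.08538811299611718
{'fx': 388.212, 'fy': 388.212, 'cx': 251.274, 'cy': 185.572, 'k1': 0.027, 'world_to_cam': [[0.253, 0.967, 0.011, -0.157], [0.7, -0.175, -0.692, -0.325], [-0.668, 0.183, -0.721, 1.639], [0.0, 0.0, 0.0, 1.0]]}
{'fx': 371.678, 'fy': 371.678, 'cx': 257.009, 'cy': 190.543, 'k1': -0.034, 'world_to_cam': [[-0.022, -1.0, -0.004, 0.025], [-0.993, 0.022, -0.117, 0.53], [0.117, 0.002, -0.993, 0.965], [0.0, 0.0, 0.0, 1.0]]}
```

View pics/t0.png

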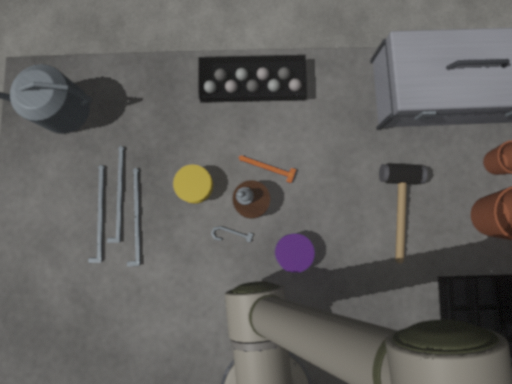

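View pics/s0.png

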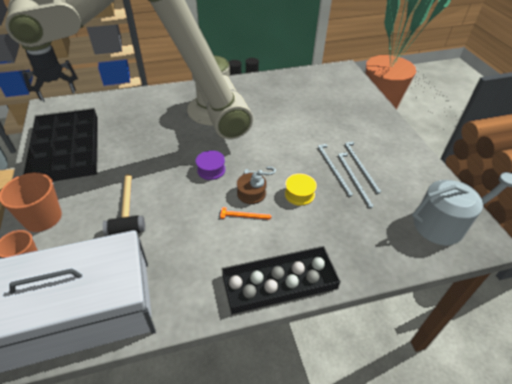

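The top view shows three round blocks: brown with the kiwi on it at (251,199), yellow at (192,183) and purple at (295,252). I choose the brown timber one carrying the kiwi. The orange peg is at (268,168) and the hook at (232,234). I'll fit the rim in a close crop to check.

```bash
cat > h.py <<'E'
from rig import observe,get_image,camera_info,env
import cv2,numpy as np
from scipy.optimize import least_squares
def proj(ci,P):
    P=np.atleast_2d(P);W=np.array(ci['world_to_cam']);c=P@W[:3,:3].T+W[:3,3]
    s=c[:,:2]/c[:,2:];s=s*(1+ci['k1']*(s**2).sum(1,keepdims=True))
    return s*[ci['fx'],ci['fy']]+[ci['cx'],ci['cy']]
def pix2world(ci,uv,z):
    f=lambda p:(proj(ci,[p[0],p[1],z])[0]-uv)
    return least_squares(f,[.5,0]).x
def circ(x,y,z,r,n=72):
    t=np.linspace(0,2*np.pi,n,endpoint=False)
    return np.c_[x+r*np.cos(t),y+r*np.sin(t),np.full(n,z)]
def crop(img,c,h,k):
    u,v=map(int,c);return cv2.resize(img[v-h[1]:v+h[1],u-h[0]:u+h[0]],None,fx=k,fy=k,interpolation=cv2.INTER_CUBIC)
E
python3 - <<'E'
from h import *
out=[]
for n,f,uv in(('top','t0',(251,199)),('scene','s0',(252,188))):
    im=cv2.imread(f'pics/{f}.png');ci=camera_info(n)
    hsv=cv2.cvtColor(im,cv2.COLOR_BGR2HSV)
    m=cv2.inRange(hsv,(0,70,20),(20,255,200));w=np.zeros_like(m);cv2.circle(w,uv,26,255,-1);m&=w
    N,l,st,ce=cv2.connectedComponentsWithStats(m);i=1+st[1:,4].argmax();print(n,st[i],ce[i])
    pts=cv2.findContours((l==i).astype('u1'),0,1)[0][0][:,0].astype('f')
    # silhouette hull vs projected cylinder hull (mask IoU)
    hull=cv2.convexHull(pts.astype(int));M=np.zeros((384*4,512*4),'u1');cv2.fillPoly(M,[hull*4+2],1)
    def cost(p):
        q=proj(ci,np.r_[circ(*p,.05,.05),circ(*p,0,.05)]);H=cv2.convexHull(((q+.5)*4).astype(int));A=np.zeros_like(M);cv2.fillPoly(A,[H],1)
        return (A!=M).sum()
    from scipy.optimize import minimize
    p0=pix2world(ci,ce[i],.03);r=minimize(cost,p0,method='Nelder-Mead',options=dict(initial_simplex=[p0,p0+[.01,0],p0+[0,.01]]))
    print(p0,r.x,r.fun,M.sum())
    c=crop(im,uv,(32,30),10 if n=='top' else 10)
    for z,rr,col in((.05,.05,(0,255,0)),(0,.05,(255,255,0))):
        for q in proj(ci,circ(*r.x,z,rr)): cv2.circle(c,tuple(int(t) for t in (q-np.array(uv)+[32,30]+.5)*10),1,col,-1)
    out.append(c)
o=np.hstack(out);print(o.shape);cv2.imwrite('pics/c0.png',cv2.resize(o,(800,375)))
E
```

```text
top [233 181  37  37 783] [253.58365262 200.0357599 ]
[0.50554464 0.0230811 ] [0.50696901 0.02862263] 1732.0 16975
scene [237 173  29  31 567] [249.38624339 190.13580247]
[0.52043381 0.01958208] [0.50479487 0.02822158] 2218.0 11205
(600, 1280, 3)
```

View pics/c0.png

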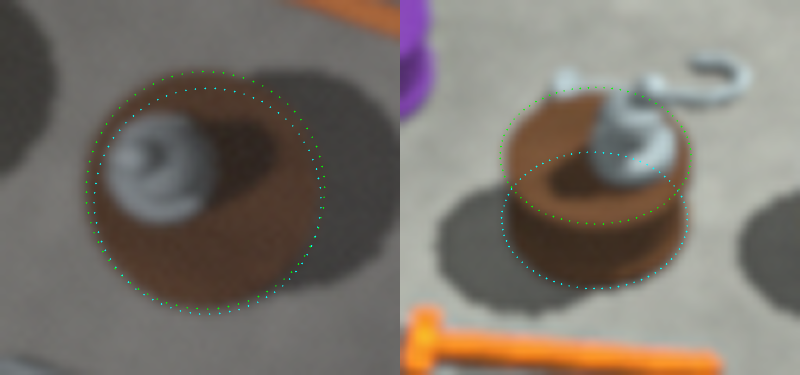

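```bash
cat >> h.py <<'E'
from scipy.optimize import minimize
def fit(ci,m,segs,p0,hull=True):
    """fit xy of a solid of stacked rings (z,r) to a binary mask by silhouette overlap"""
    k=8;n,l,st,ce=cv2.connectedComponentsWithStats(m);i=1+st[1:,4].argmax()
    h=np.vstack([c[:,0] for c in cv2.findContours((l==i).astype('u1'),0,1)[0]])
    M=np.zeros((384*k,512*k),'u1')
    if hull: cv2.fillPoly(M,[cv2.convexHull(h)*k+k//2],1)
    else: M=cv2.resize((l==i).astype('u1'),None,fx=k,fy=k,interpolation=0)
    def cost(p):
        A=np.zeros_like(M);q=proj(ci,np.vstack([circ(*p,z,r) for z,r in segs]))
        cv2.fillPoly(A,[cv2.convexHull(((q+.5)*k).astype(int))],1);return int((A!=M).sum())
    p0=np.array(p0);r=minimize(cost,p0,method='Nelder-Mead',options=dict(initial_simplex=[p0,p0+[.008,0],p0+[0,.008]]))
    return r.x,r.fun/M.sum(),st[i]
def masks(im,uv,R=26):
    hsv=cv2.cvtColor(im,cv2.COLOR_BGR2HSV);w=np.zeros(im.shape[:2],'u1');cv2.circle(w,uv,R,255,-1)
    k=cv2.circle(w*0,uv,19,255,-1)
    return cv2.inRange(hsv,(0,70,20),(20,255,200))&w, (cv2.inRange(hsv,(0,0,60),(180,60,255)))&k
DISC=[(.054,.022),(.064,.022)]
def locate(im,ci,uv=(251,199),verbose=True):
    b,g=masks(im,uv)
    P=fit(ci,b,[(.05,.05),(0,.05)],[.506,.028])
    K=fit(ci,cv2.morphologyEx(g,cv2.MORPH_OPEN,np.ones((3,3))),DISC,[.51,.035],False)
    return P,K
E
python3 - <<'E'
from h import *
im=cv2.imread('pics/t0.png');ci=camera_info('top')
P,K=locate(im,ci);print(P,K);d=P[0]-K[0];print(d,np.linalg.norm(d),np.degrees(np.arctan2(d[1],d[0])))
cs=camera_info('scene')
print([pix2world(ci,u,.05) for u in((192,183),(295,252))])
# wrist->reprojection of kiwi in scene
print(proj(cs,[*K[0],.06]))
c=crop(im,(251,199),(25,25),16);g=masks(im,(251,199))[1]
for q in np.vstack([proj(ci,circ(*K[0],.064,.022)),proj(ci,circ(*P[0],.05,.05))]): cv2.circle(c,tuple(int(t) for t in (q-[251,199]+25+.5)*16),2,(0,255,0),-1)
cg=crop(cv2.cvtColor(g,8),(251,199),(25,25),16)
cv2.imwrite('pics/c1.png',np.hstack([c,cg]))
E
```

```text
(array([0.5105, 0.029 ]), np.float64(0.10296580651854927), array([233, 181,  37,  37, 783], dtype=int32)) (array([0.51422033, 0.04833655]), np.float64(0.11190878378378379), array([235, 187,  18,  18, 259], dtype=int32))
[-0.00372033 -0.01933655] 0.019691189395004843 -100.89056781680661
[array([0.55243865, 0.18449532]), array([ 0.36666066, -0.08121211])]
[[257.54861325 180.89934107]]
```

View pics/c1.png

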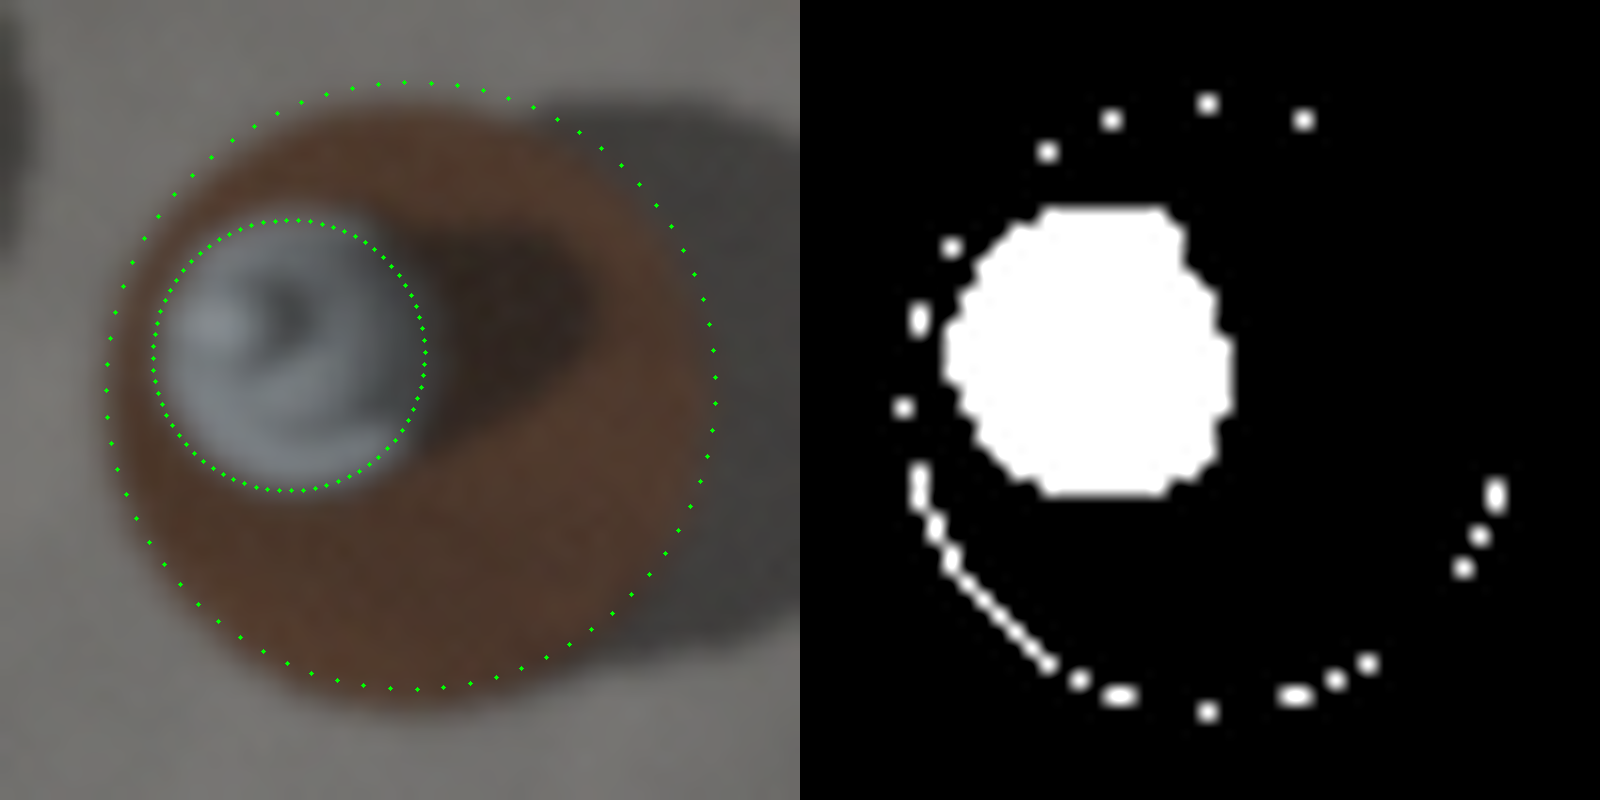

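The top-view plinth fit slipped, so I take the centre from the first crop: about (0.506, 0.029). The kiwi's disc, px (244,196), sits about 20 mm out from it, towards +y and +x at roughly 68°. I'll go there with the fingers shut and look with the wrist camera.

Emit:
drive_tool:
  offset:
    - [0.67,-0.6,0]
    - [0.67,-0.6,0]
    - [0.67,-0.6,0]
    - [0.67,-0.6,0]
    - [0.67,-0.6,0]
    - [0.67,-0.6,0]
    - [0.67,-0.6,0]
    - [0.67,-0.6,0]
    - [0.67,-0.6,0]
    - [0.67,-0.6,0]
  turn:
    - [0,0,0]
    - [0,0,0]
    - [0,0,0]
    - [0,0,0]
    - [0,0,0]
    - [0,0,0]
    - [0,0,0]
    - [0,0,0]
    - [0,0,0]
    - [0,0,0]
  hand: [0,0,0,0,0,0,0,0,0,0]

```text
time_s: 1.35
position: [0.3482, -0.2155, 0.2312]
tool_rot: [[0.955, 0.296, -0.0], [0.296, -0.955, 0.0], [-0.0, -0.0, -1.0]]
ft_force: [0.5, -0.9, 0.8]
grip_width: -0.0002
gripper_force: 0.0
```

Emit:
drive_tool:
  offset:
    - [0.67,-0.6,0]
    - [0.67,-0.6,0]
    - [0.67,-0.6,0]
    - [0.67,-0.6,0]
    - [0.67,-0.6,0]
    - [0.67,-0.6,0]
    - [0.67,-0.6,0]
    - [0.67,-0.6,0]
    - [0.67,-0.6,0]
    - [0.67,-0.6,0]
  turn:
    - [0,0,0]
    - [0,0,0]
    - [0,0,0]
    - [0,0,0]
    - [0,0,0]
    - [0,0,0]
    - [0,0,0]
    - [0,0,0]
    - [0,0,0]
    - [0,0,0]
  hand: [0,0,0,0,0,0,0,0,0,0]

```text
time_s: 2.6
position: [0.533, 0.0931, 0.231]
tool_rot: [[0.955, 0.296, -0.001], [0.296, -0.955, -0.0], [-0.001, -0.0, -1.0]]
ft_force: [0.4, -0.0, 0.4]
grip_width: -0.0003
gripper_force: 0.0
```

Emit:
drive_tool:
  offset:
    - [0,0,0]
    - [0,0,0]
    - [0,0,0]
    - [0,0,0]
    - [0,0,0]
    - [0,0,0]
    - [0,0,0]
    - [0,0,0]
    - [0,0,0]
    - [0,0,0]
  turn:
    - [0,0,-0.95]
    - [0,0,-0.95]
    - [0,0,-0.95]
    - [0,0,-0.95]
    - [0,0,-0.95]
    - [0,0,-0.95]
    - [0,0,-0.95]
    - [0,0,-0.95]
    - [0,0,-0.95]
    - [0,0,0]
  hand: [0,0,0,0,0,0,0,0,0,0]

```text
time_s: 3.85
position: [0.5325, 0.092, 0.231]
tool_rot: [[0.367, 0.93, -0.001], [0.93, -0.367, 0.0], [-0.0, -0.001, -1.0]]
ft_force: [0.9, 0.3, 0.5]
grip_width: 0.0003
gripper_force: 0.0
```

```bash
python3 - <<'E'
from h import *
s=observe();print(s['time_s'],s['position'],s['tool_rot'].round(3) if hasattr(s['tool_rot'],'round') else s['tool_rot'],s['grip_width'])
ci=camera_info('wrist');print({k:np.round(v,3).tolist() for k,v in ci.items()})
im=get_image('wrist');cv2.imwrite('pics/w0.png',im);np.save('w0.npy',ci,allow_pickle=True)
print(proj(ci,[[.506,.0285,.05],[.514,.0475,.064],[*s['position']]]))
E
```

```text
3.85 [0.53253913 0.09198115 0.23102626] [[ 0.367  0.93  -0.001]
 [ 0.93  -0.367  0.   ]
 [-0.    -0.001 -1.   ]] 0.00026128721505821285
{'fx': 345.762, 'fy': 345.762, 'cx': 259.958, 'cy': 193.72, 'k1': -0.089, 'world_to_cam': [[0.93, -0.366, -0.001, -0.461], [-0.348, -0.883, 0.314, 0.225], [-0.116, -0.292, -0.949, 0.469], [0.0, 0.0, 0.0, 1.0]]}
[[258.9834694  232.25042845]
 [259.41021188 218.89657077]
 [260.59142698 260.25926178]]
```

View pics/w0.png

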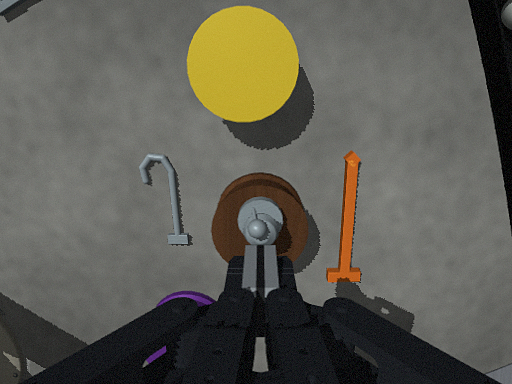

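The wrist picture is sharp: kiwi foot about (260,220), plinth top around (260,232) partly behind the fingers, hook (165,200), orange peg (347,215), yellow look-alike (243,64). I'll back over along tool −x to see the whole plinth.

Emit:
drive_tool:
  offset:
    - [-0.5,0,0]
    - [-0.5,0,0]
    - [-0.5,0,0]
    - [-0.5,0,0]
    - [-0.3,0,0]
    - [0,0,0]
    - [0,0,0]
    - [0,0,0]
    - [0,0,0]
    - [0,0,0]
  turn:
    - [0,0,0]
    - [0,0,0]
    - [0,0,0]
    - [0,0,0]
    - [0,0,0]
    - [0,0,0]
    - [0,0,0]
    - [0,0,0]
    - [0,0,0]
    - [0,0,0]
  hand: [0,0,0,0,0,0,0,0,0,0]

```text
time_s: 5.15
position: [0.499, 0.0066, 0.2313]
tool_rot: [[0.366, 0.931, -0.0], [0.931, -0.366, 0.0], [0.0, -0.0, -1.0]]
ft_force: [-0.4, -0.0, 0.5]
grip_width: -0.0003
gripper_force: 0.0
```

```bash
cat >> h.py <<'E'
def wrist(tag):
    s=observe();ci=camera_info('wrist');im=get_image('wrist');cv2.imwrite(f'pics/{tag}.png',im);np.save(f'{tag}.npy',ci,allow_pickle=True)
    print(s['time_s'],s['position']);return s,ci,im
def draw(im,ci,sets,name,c,h=(64,48),k=6):
    o=crop(im,c,h,k)
    for xy,z,r,col in sets:
        for q in proj(ci,circ(*xy,z,r,180)): cv2.circle(o,tuple(int(t) for t in (q-np.array(c)+h+.5)*k),1,col,-1)
    cv2.imwrite(f'pics/{name}.png',o)
E
python3 - <<'E'
from h import *
s,ci,im=wrist('w1')
c=proj(ci,[.506,.0285,.05])[0].astype(int);print(c)
draw(im,ci,[((.506,.0285),.05,.05,(0,255,0)),((.514,.0475),.064,.022,(255,255,0)),((.514,.0475),.054,.022,(255,0,255))],'c2',c)
E
```

```text
5.15 [0.49903302 0.00656823 0.23129838]
[258 143]
```

View pics/c2.png

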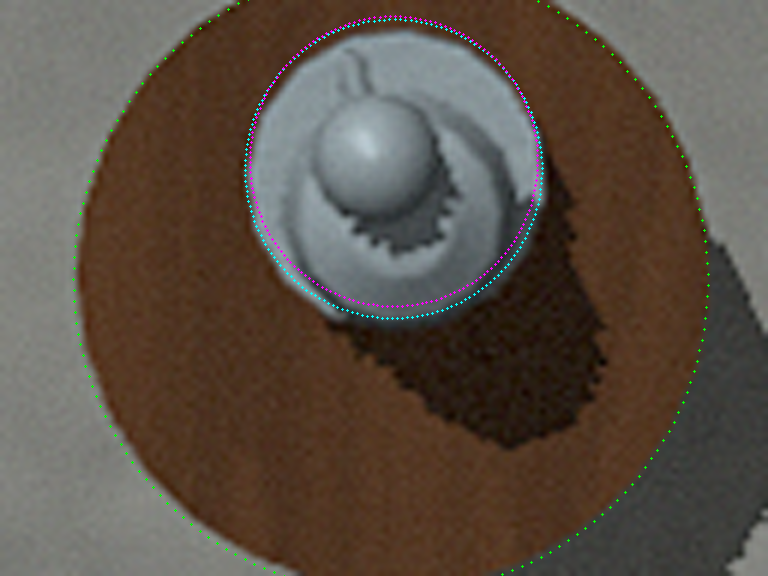

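```bash
cat >> h.py <<'E'
def wfit(im,ci,p0=(.506,.0285),k0=None,name=None):
    c=proj(ci,[*p0,.05])[0].astype(int);hsv=cv2.cvtColor(cv2.GaussianBlur(im,(3,3),0),cv2.COLOR_BGR2HSV)
    w=np.zeros(im.shape[:2],'u1');cv2.circle(w,tuple(map(int,c)),62,255,-1)
    b=cv2.inRange(hsv,(0,80,15),(20,255,255))&w
    P=fit(ci,b,[(.05,.05),(0,.05)],p0)
    q=proj(ci,circ(*P[0],.05,.046));w[:]=0;cv2.fillPoly(w,[q.astype(int)],255)
    g=cv2.inRange(hsv,(0,0,60),(180,80,255))&w
    n,l,st,_=cv2.connectedComponentsWithStats(g);i=1+st[1:,4].argmax()
    g=(l==i).astype('u1')*255
    K=fit(ci,g,[(.054,.022),(.064,.022)],k0 if k0 is not None else p0)
    d=K[0]-P[0];print('plinth',P[0].round(4),round(P[1],3),P[2][2:4],'kiwi',K[0].round(4),round(K[1],3),K[2][2:4],'off mm',(d*1000).round(1),np.linalg.norm(d).round(4),'ang',np.degrees(np.arctan2(d[1],d[0])).round(1))
    if name: draw(im,ci,[(P[0],.05,.05,(0,255,0)),(K[0],.064,.022,(255,255,0)),(K[0],.054,.022,(255,0,255))],name,c)
    return P[0],K[0]
E
python3 - <<'E'
from h import *
im=cv2.imread('pics/w1.png');ci=np.load('w1.npy',allow_pickle=True).item()
wfit(im,ci,k0=(.513,.047),name='c3')
E
```

```text
plinth [0.5067 0.0287] 0.02 [105 106] kiwi [0.5137 0.0461] 0.032 [50 50] off mm [ 6.9 17.4] 0.0187 ang 68.2
```

View pics/c3.png

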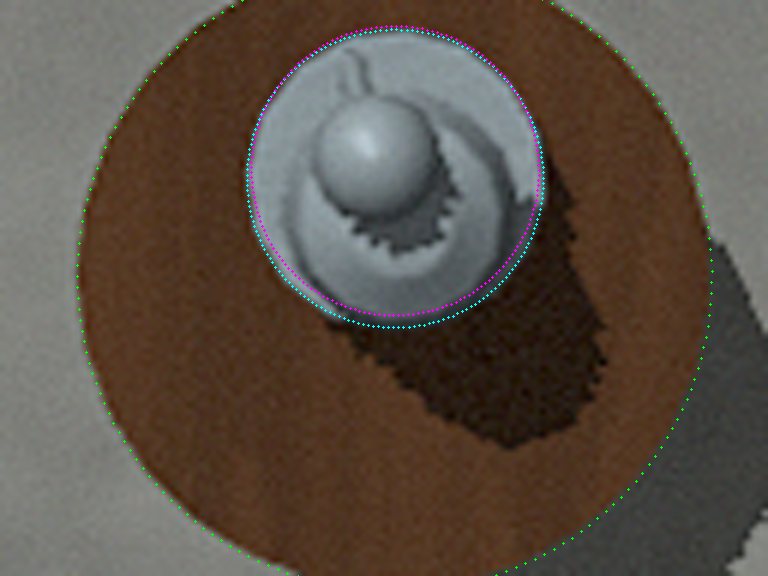

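Clean fit: the kiwi is 18.7 mm off at 68.2°, and tool x lies at 68.5°, on line within 1 mm. The sizes match. Now I go outside the kiwi, descend, and push along −x.

Emit:
drive_tool:
  offset:
    - [0.4,0,0]
    - [0.4,0,0]
    - [0.4,0,0]
    - [0.4,0,0]
    - [0.4,0,0]
    - [0.4,0,0]
    - [0,0,0.5]
    - [0,0,0.5]
    - [0,0,0.5]
    - [0,0,0.5]
  turn:
    - [0,0,0]
    - [0,0,0]
    - [0,0,0]
    - [0,0,0]
    - [0,0,0]
    - [0,0,0]
    - [0,0,0]
    - [0,0,0]
    - [0,0,0]
    - [0,0,0]
  hand: [0,0,0,0,0,0,0,0,0,0]

```text
time_s: 6.45
position: [0.5344, 0.0962, 0.1507]
tool_rot: [[0.366, 0.931, 0.0], [0.931, -0.366, 0.0], [0.0, 0.0, -1.0]]
ft_force: [-0.3, 0.3, 0.1]
grip_width: 0.0002
gripper_force: 0.0
```

Emit:
drive_tool:
  offset:
    - [0,0,0.4]
    - [0,0,0.4]
    - [0,0,0.4]
    - [0,0,0.4]
    - [0,0,0.3]
    - [0,0,0.2]
    - [0,0,0.15]
    - [0,0,0.1]
    - [0,0,0]
    - [0,0,0]
  turn:
    - [0,0,0]
    - [0,0,0]
    - [0,0,0]
    - [0,0,0]
    - [0,0,0]
    - [0,0,0]
    - [0,0,0]
    - [0,0,0]
    - [0,0,0]
    - [0,0,0]
  hand: [0,0,0,0,0,0,0,0,0,0]

```text
time_s: 7.7
position: [0.5343, 0.0957, 0.0576]
tool_rot: [[0.366, 0.931, 0.001], [0.931, -0.366, -0.0], [0.0, 0.0, -1.0]]
ft_force: [-0.5, 0.6, 0.1]
grip_width: 0.0001
gripper_force: 0.0
```

Emit:
drive_tool:
  offset:
    - [-0.11,0,0]
    - [-0.11,0,0]
    - [-0.11,0,0]
    - [-0.11,0,0]
    - [-0.04,0,0]
    - [-0.04,0,0]
    - [-0.04,0,0]
    - [-0.04,0,0]
    - [-0.04,0,0]
    - [-0.04,0,0]
  turn:
    - [0,0,0]
    - [0,0,0]
    - [0,0,0]
    - [0,0,0]
    - [0,0,0]
    - [0,0,0]
    - [0,0,0]
    - [0,0,0]
    - [0,0,0]
    - [0,0,0]
  hand: [0,0,0,0,0,0,0,0,0,0]

```text
time_s: 8.95
position: [0.5242, 0.0703, 0.0573]
tool_rot: [[0.366, 0.931, 0.0], [0.931, -0.366, 0.0], [0.0, 0.0, -1.0]]
ft_force: [0.1, 2.2, -0.0]
grip_width: -0.0001
gripper_force: 0.8
```

```bash
python3 - <<'E'
from h import *
s,ci,im=wrist('w2');print(s['ft_force'])
u=np.array([.366,.931]);print('s',(np.array(s['position'])[:2]-[.5067,.0287])@u)
t=get_image('top');cv2.imwrite('pics/t2.png',t)
sc=get_image('scene')
c0=tuple(map(int,proj(camera_info('top'),[.51,.04,.06])[0]));c1=tuple(map(int,proj(camera_info('scene'),[.51,.04,.06])[0]))
cv2.imwrite('pics/c4.png',np.hstack([crop(t,c0,(32,32),6),crop(sc,c1,(32,32),6)]))
E
```

```text
8.95 [0.52416392 0.07032867 0.05733731]
[ 0.05591183  2.20656788 -0.00541182]
s 0.045148082467625854
```

View pics/c4.png

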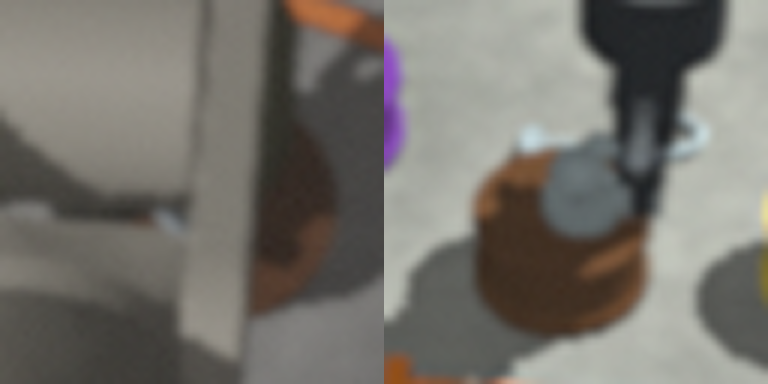

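The scene crop shows the finger against the foot rim, the kiwi upright, and the force at 2.2 N, so it is sliding. I push about 9 mm more, stopping short, then back off and measure.

Emit:
drive_tool:
  offset:
    - [-0.03,0,0]
    - [-0.03,0,0]
    - [-0.03,0,0]
    - [-0.03,0,0]
    - [-0.03,0,0]
    - [-0.03,0,0]
    - [-0.03,0,0]
    - [-0.02,0,0]
    - [0,0,0]
    - [0,0,0]
  turn:
    - [0,0,0]
    - [0,0,0]
    - [0,0,0]
    - [0,0,0]
    - [0,0,0]
    - [0,0,0]
    - [0,0,0]
    - [0,0,0]
    - [0,0,0]
    - [0,0,0]
  hand: [0,0,0,0,0,0,0,0,0,0]

```text
time_s: 10.35
position: [0.5207, 0.0617, 0.0573]
tool_rot: [[0.366, 0.931, -0.0], [0.931, -0.366, -0.0], [-0.0, -0.0, -1.0]]
ft_force: [0.8, 0.9, 0.1]
grip_width: -0.0002
gripper_force: 0.3
```

Emit:
drive_tool:
  offset:
    - [0.1,0,0]
    - [0.2,0,0]
    - [0.3,0,0]
    - [0.3,0,0]
    - [0,0,-0.8]
    - [0,0,-0.9]
    - [0,0,-0.9]
    - [0,0,-0.9]
    - [0,0,-0.85]
    - [0,0,0]
  turn:
    - [0,0,0]
    - [0,0,0]
    - [0,0,0]
    - [0,0,0]
    - [0,0,0]
    - [0,0,0]
    - [0,0,0]
    - [0,0,0]
    - [0,0,0]
    - [0,0,0]
  hand: [0,0,0,0,0,0,0,0,0,0]

```text
time_s: 11.6
position: [0.5349, 0.096, 0.2338]
tool_rot: [[0.365, 0.931, 0.005], [0.931, -0.365, -0.0], [0.002, 0.005, -1.0]]
ft_force: [1.2, -0.5, -0.8]
grip_width: 0.0
gripper_force: 0.0
```

Emit:
drive_tool:
  offset:
    - [-0.4,0,0]
    - [-0.4,0,0]
    - [-0.4,0,0]
    - [-0.4,0,0]
    - [-0.4,0,0]
    - [-0.4,0,0]
    - [0,0,0]
    - [0,0,0]
    - [0,0,0]
    - [0,0,0]
  turn:
    - [0,0,0]
    - [0,0,0]
    - [0,0,0]
    - [0,0,0]
    - [0,0,0]
    - [0,0,0]
    - [0,0,0]
    - [0,0,0]
    - [0,0,0]
    - [0,0,0]
  hand: [0,0,0,0,0,0,0,0,0,0]

```text
time_s: 12.85
position: [0.499, 0.0063, 0.2313]
tool_rot: [[0.365, 0.931, 0.0], [0.931, -0.365, 0.0], [0.0, -0.0, -1.0]]
ft_force: [0.3, 0.4, -0.3]
grip_width: 0.0
gripper_force: 0.0
```

```bash
python3 - <<'E'
from h import *
s,ci,im=wrist('w3')
wfit(im,ci,p0=(.5067,.0287),k0=(.508,.032),name='c5')
E
```

```text
12.85 [0.49895146 0.00632413 0.23128616]
plinth [0.5066 0.0288] 0.018 [105 106] kiwi [0.5068 0.0313] 0.021 [50 50] off mm [0.2 2.5] 0.0025 ang 85.8
```

View pics/c5.png

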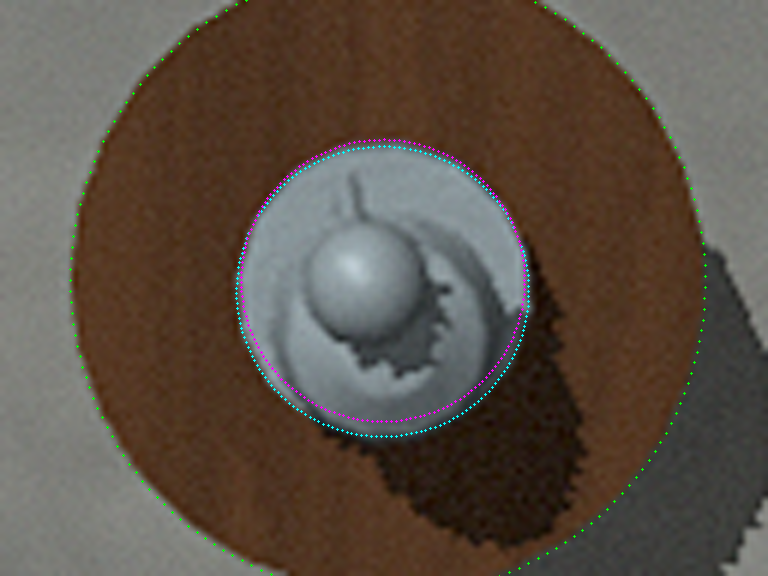

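The kiwi stands upright, 2.5 mm from the plinth's centre against a 6 mm limit. The ledge shows all round and the tool is clear at z 0.23, so I'm handing in.

```bash
python3 -c "
from rig import env
print(env.close_job())"
```

```text
the job is handed in; nothing more can be done
None
```

I slid the kiwi across the plinth with shut fingertips until its foot was about 2.5 mm from the centre (limit 6 mm); it was standing upright and free when I handed the job in, but no verdict came back.

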